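# Clear the jammed vial feeder and ready its vials

## Robot

A 6-joint arm with a two-finger parallel gripper is mounted at the origin on the work surface. World frame = base frame: x ahead of the robot, y to its left, z up, the work surface at z = 0. Lengths are in mm, angles in degrees, forces in N, time in s.
With the tool pointing down it reaches from about 300 to 850 mm from the base axis. Payload 4.2 kg.
Tool frame: the origin (TCP) lies midway between the tips of the shut fingers; the grasp point (between the pads) lies 19 mm behind it; x points along the fingers, y is the direction in which the jaws open and shut, and the axes are right-handed (so a half turn about x gives the same grasp; the last joint's range is limited). The gripper opens to 91 mm and grips with 3 to 60 N. Pads are 32 mm wide; open, the fingers measure 118 mm over their backs; the gripper's body (76 mm by 178 mm) begins 60 mm behind the grasp point.
Start: joints at [-70.989, 18.312, 89.639, -0, 72.044, -1.146], TCP at [198.142, -539.799, 213.976] pointing down, gripper open.
Joint ranges: [-177.97, 177.97], [-48.28, 115.42], [12.27, 149.76], [-77.06, 257.06], [2.81, 150.46], [-146.56, 146.56]. Speed limits (degrees/s): [147.25, 147.25, 180, 180, 180, 180].

## Interface

Orientations are given as [roll, pitch, yaw] about the fixed x, y, z axes, in that order (R = Rz(yaw) Ry(pitch) Rx(roll)).
In Python, from workcell import env gives the robot as it stands.
- The arm moves only by the shell command python3 -m handwheel 'ROWS' [FORCE]. ROWS is text: rows parted by semicolons, each of 7 numbers parted by spaces: the turn, a rotation vector about the tool's x, y, z in degrees, then the shift along the tool's x, y, z in m, then the finger opening in m, from 0 to 0.0912. In form: rx ry rz x y z grip; .... A call has 1 to 12 rows; each row is the pose to reach, as a shift and turn from the pose commanded when the call began, along the tool's axes at that moment; what a row does not reach only later rows make up. A row lasts 1/12 s, in which the tool goes at most 41.7 mm and 7.16 degrees, less where a joint would pass 70% of its speed; a pose out of reach is approached as far as the arm can. A call with a gripper value outside its range is refused whole. The fingers move at their own pace and stop on an object; FORCE is the grip in N (left out, the last holds). Time passes only in rows, so rows that repeat a pose let the fingers close. It gives the time, the measured TCP pose, the force and the opening at its end, in the units of the state.
- env.state(): the state, without advancing time (a new reading comes with each control period).
- env.grab_frame(name): name is "scene" or "top" or "wrist"; returns the picture (384x512x3 uint8, red, green, blue); there is no depth.
- env.get_calibration(name): a dict with "mtx" (3x3 intrinsics, pixels), "T" (4x4, takes a point from camera to world coordinates); the wrist camera has in their place "hand_eye" (4x4, takes a point from camera to tool coordinates, whose origin is the TCP and whose axes are the tool frame's). Camera axes: x right, y up, looking along -z (the intrinsics and any distortion apply to the point x, -y, -z); pixel columns grow to the right and rows downward; lengths in mm; the calibration is good to about 2 mm. A picture is of the moment at which its call begins: read the wrist's pose just before it. get_calibration takes no time and is no camera call.
- env.job_done(): hands the job in, once; it reports no verdict.
The state is a dict: "time_s": time; "qpos": joint angles; "qvel": joint speeds; "effort": joint torques, N m; "ee_pos": TCP position; "ee_rot": TCP orientation; "force": force on the tool from outside, world axes, zero at the start; "torque": the same for the moment, N m; "gripper_width": finger opening in mm.
Only numpy, scipy, OpenCV 4.12 (cv2) and the standard library are available. Lean on these libraries where they do the work, as an engineer would, in place of code of your own. Each camera call takes 0.05 s, during which the arm holds its last target. There are 200 camera calls.

## Task

First lift the broad bottle that has jammed the vial feeder out of its channel and stand it upright in the reject tray, so that the row of vials behind it advances to the stop. Then take every loose white dust cap, those on the vials and any strays on the bench, and set each flat in a pocket of its own in the cap holder, leaving the vials standing in the channel. Last of all, swing the feeder's lever fully over, away from the robot, to set it running; leave everything else on the bench alone.

Things in the scene. Friction and masses are not known exactly. Their poses are not given: they have to be found in the camera images.
- feeder: vial feeder, fixed: aluminium base 72 (x) by 360 (y) by 6 mm with a straight channel 33 mm wide along its y. Origin on the bench, on the channel's centre line; channel floor 6 mm above the bench. Stop face at y = -120 mm. Walls 57 mm high above the bench, with lips that hold the vials down by their shoulders but leave necks and caps free; from y = -45 to 0 is the loading gap: low walls, 26 mm, no lips
- pusher (a joint): sprung follower plate (31 mm wide, top 45 mm above the bench) behind the row in the channel: travel in m towards the stop, about 0 at the start. A spring pushes it with about 5 N and a damper lets it creep only 1 to 2 cm/s, so the row needs 5 to 12 s; it reads about 0.119 when the four vials have advanced to the stop
- bottle_mid (a point): jammed square bottle, amber, 84 mm high, about 90 g; point on its axis 42 mm above its underside, z up. Foot 30 mm (x) by 42 mm (y) up to 28 mm, square body 42 x 42 mm from 28 to 54, tight white screw cap (does not come off) 30 mm across from 60 to 84. Stands in the loading gap, its body wedged on the ends of the tall walls, vials pressing from behind; lifts straight up (under 15 N), 85 mm to clear the vials
- reject: reject tray: square open steel tray, fixed, 120 x 120 mm, rim 30 mm high, wall and floor 4 mm. Origin at the centre of its underside on the bench
- holder: cap holder: grey plastic plate, fixed, 92 mm (x) by 182 mm (y) by 11 mm high, with six square pockets in two rows of three, each 36 x 36 mm and 8 mm deep (floor 3 mm above the bench), centred at x = -22 and +22 mm, y = -60, 0 and +60 mm. Origin at the centre of its underside on the bench
- lever (a joint): feeder run lever, on the feeder's front end at feeder x = 0, y = -168 mm: hinged about the feeder's y axis, 28 mm above the bench; 0 = leaning 0.5 rad towards feeder -x (the robot's side), 1.0 = leaning 0.5 rad towards +x (run). Stays where it is left; about 1 N at the knob moves it
- lever_tip (a point): centre of the lever's black ball knob, 26 mm across, 60 mm from the hinge
- vial1_mid (a point): sample vial 1 of the row (1 is nearest the stop): amber glass, 70 mm high, 30 mm across up to 45 mm, then a neck 19 mm across; this point on its axis 35 mm above its underside, z up. About 45 g, stands loose in the channel and is to stay there
- vial2_mid (a point): sample vial 2 of the row (1 is nearest the stop): amber glass, 70 mm high, 30 mm across up to 45 mm, then a neck 19 mm across; this point on its axis 35 mm above its underside, z up. About 45 g, stands loose in the channel and is to stay there
- vial3_mid (a point): sample vial 3 of the row (1 is nearest the stop): amber glass, 70 mm high, 30 mm across up to 45 mm, then a neck 19 mm across; this point on its axis 35 mm above its underside, z up. About 45 g, stands loose in the channel and is to stay there
- vial4_mid (a point): sample vial 4 of the row (1 is nearest the stop): amber glass, 70 mm high, 30 mm across up to 45 mm, then a neck 19 mm across; this point on its axis 35 mm above its underside, z up. About 45 g, stands loose in the channel and is to stay there
- cap1_mid (a point): loose dust cap: white plastic, 26 mm across, 20 mm high, open below, 12 g; this point at its centre, 10 mm above its lower rim, z up. sits loosely over the neck of vial 1, its rim 59 mm above the bench, 2 mm above the lips of the channel walls (keep the fingertips above 58 mm). Absent in some starts
- cap2_mid (a point): loose dust cap: white plastic, 26 mm across, 20 mm high, open below, 12 g; this point at its centre, 10 mm above its lower rim, z up. sits loosely over the neck of vial 2, its rim 59 mm above the bench, 2 mm above the lips of the channel walls (keep the fingertips above 58 mm). Absent in some starts
- cap3_mid (a point): loose dust cap: white plastic, 26 mm across, 20 mm high, open below, 12 g; this point at its centre, 10 mm above its lower rim, z up. sits loosely over the neck of vial 3, its rim 59 mm above the bench, 2 mm above the lips of the channel walls (keep the fingertips above 58 mm). Absent in some starts
- cap4_mid (a point): loose dust cap: white plastic, 26 mm across, 20 mm high, open below, 12 g; this point at its centre, 10 mm above its lower rim, z up. sits loosely over the neck of vial 4, its rim 59 mm above the bench, 2 mm above the lips of the channel walls (keep the fingertips above 58 mm). Absent in some starts
- cap5_mid (a point): loose dust cap: white plastic, 26 mm across, 20 mm high, open below, 12 g; this point at its centre, 10 mm above its lower rim, z up. a stray that lies mouth down on the bench in front of the feeder. Absent in some starts
- cap6_mid (a point): loose dust cap: white plastic, 26 mm across, 20 mm high, open below, 12 g; this point at its centre, 10 mm above its lower rim, z up. a stray that lies mouth down on the bench in front of the feeder. Absent in some starts
- mouse: round black computer mouse, 62 mm across, 34 mm high; not part of the job, to be left alone; origin at the centre of its underside
- calculator: flat pale hand calculator 140 x 75 x 16 mm; not part of the job, to be left alone; origin at the centre of its underside
- marker: black marker pen, 14 x 110 x 14 mm, lying along its own y; not part of the job, to be left alone; origin at the centre of its underside
- dish: squat white ceramic pot, 48 mm across, 36 mm high; not part of the job, to be left alone; origin at the centre of its underside
- solvent: amber glass bottle, 70 mm across, 150 mm high; not part of the job, to be left alone; origin at the centre of its underside
- beaker: glass beaker, 70 mm across, 80 mm high; not part of the job, to be left alone; origin at the centre of its underside

How it is judged (in metres and radians):
On the way, in this order (a step that is already met when the one before it is completed fails the run):
1. the broad bottle stands upright in the reject tray and the vials have advanced to the stop (x of bottle_mid in the frame of reject between -0.055 and 0.055 m and y of bottle_mid in the frame of reject between -0.055 and 0.055 m and z of bottle_mid in the frame of reject below 0.052 m and angle between bottle_mid's own z axis and vertical below 0.15 rad and y of vial1_mid in the frame of feeder below -0.099 m and value of joint pusher above 0.112 m), for 0.5 s.
2. every cap present lies flat in a pocket of the holder ((x of cap1_mid in the frame of holder between -0.028 and -0.016 m or x of cap1_mid in the frame of holder between 0.016 and 0.028 m) and (y of cap1_mid in the frame of holder between -0.066 and -0.054 m or y of cap1_mid in the frame of holder between -0.006 and 0.006 m or y of cap1_mid in the frame of holder between 0.054 and 0.066 m) and z of each of cap1_mid, cap2_mid, cap3_mid, cap4_mid, cap5_mid, cap6_mid in the frame of holder below 0.016 m and angle between the z axis of each of cap1_mid, cap2_mid, cap3_mid, cap4_mid, cap5_mid, cap6_mid and the z axis of holder, either way round below 0.15 rad and (x of cap2_mid in the frame of holder between -0.028 and -0.016 m or x of cap2_mid in the frame of holder between 0.016 and 0.028 m) and (y of cap2_mid in the frame of holder between -0.066 and -0.054 m or y of cap2_mid in the frame of holder between -0.006 and 0.006 m or y of cap2_mid in the frame of holder between 0.054 and 0.066 m) and (x of cap3_mid in the frame of holder between -0.028 and -0.016 m or x of cap3_mid in the frame of holder between 0.016 and 0.028 m) and (y of cap3_mid in the frame of holder between -0.066 and -0.054 m or y of cap3_mid in the frame of holder between -0.006 and 0.006 m or y of cap3_mid in the frame of holder between 0.054 and 0.066 m) and (x of cap4_mid in the frame of holder between -0.028 and -0.016 m or x of cap4_mid in the frame of holder between 0.016 and 0.028 m) and (y of cap4_mid in the frame of holder between -0.066 and -0.054 m or y of cap4_mid in the frame of holder between -0.006 and 0.006 m or y of cap4_mid in the frame of holder between 0.054 and 0.066 m) and (x of cap5_mid in the frame of holder between -0.028 and -0.016 m or x of cap5_mid in the frame of holder between 0.016 and 0.028 m) and (y of cap5_mid in the frame of holder between -0.066 and -0.054 m or y of cap5_mid in the frame of holder between -0.006 and 0.006 m or y of cap5_mid in the frame of holder between 0.054 and 0.066 m) and (x of cap6_mid in the frame of holder between -0.028 and -0.016 m or x of cap6_mid in the frame of holder between 0.016 and 0.028 m) and (y of cap6_mid in the frame of holder between -0.066 and -0.054 m or y of cap6_mid in the frame of holder between -0.006 and 0.006 m or y of cap6_mid in the frame of holder between 0.054 and 0.066 m)), for 0.3 s.
3. the lever is swung over to run (value of joint lever above 0.85 rad), for 0.2 s.
At the end, for the whole second after the job is handed in: Bottle upright (0.15 rad) on the reject tray floor; four vials upright in the channel, vial 1 at the stop (follower past 0.112); every cap present flat (0.15 rad, either way up) on a pocket floor within 6 mm of its centre in x and y; lever past 0.85 rad (all of step 1 and all of step 2 and x of vial1_mid in the frame of feeder between -0.006 and 0.006 m and angle between each of vial1_mid, vial2_mid, vial3_mid, vial4_mid's own z axis and vertical below 0.12 rad and z of each of vial1_mid, vial2_mid, vial3_mid, vial4_mid in the frame of feeder below 0.05 m and x of vial2_mid in the frame of feeder between -0.006 and 0.006 m and x of vial3_mid in the frame of feeder between -0.006 and 0.006 m and x of vial4_mid in the frame of feeder between -0.006 and 0.006 m and value of joint lever above 0.85 rad); the robot touches nothing.
It fails at once if a bystander is pushed more than 40 mm or knocked over (distance of any of mouse, calculator, marker, dish, solvent, beaker from where it was at the start of the episode above 0.04 m or angle between any of mouse, calculator, marker, dish, solvent, beaker's own z axis and vertical above 0.5 rad).
It fails at once if a vial is lifted out of the channel or tipped over (z of any of vial1_mid, vial2_mid, vial3_mid, vial4_mid in the frame of feeder above 0.08 m or angle between any of vial1_mid, vial2_mid, vial3_mid, vial4_mid's own z axis and vertical above 0.5 rad).
It fails at once if the jammed bottle is tipped over (angle between bottle_mid's own z axis and vertical above 0.7 rad).
It fails at once if a cap is put into the holder before the row has advanced (value of joint pusher below 0.09 m and horizontal distance between any of cap1_mid, cap2_mid, cap3_mid, cap4_mid, cap5_mid, cap6_mid and holder below 0.075 m).
Of cap1, cap2, cap3, cap4, cap5, cap6 only 4 to 6 are there at a start; the rules pass over those that are not, and their reading is None.
At some moment in a run one of cap5, cap6 may be knocked a few centimetres aside while the robot is not near it.
It also fails if it takes over 210 s, if anything falls off the work surface, if the arm or the gripper's body presses on something with over 40 N, if the wrist force passes 120 N, or if a joint passes its speed limit or range.

## Working session

There is one attempt and no reset: what is moved stays moved. The work goes in short steps, Python scripts to look and compute and a shell command to move; the robot and the scene stay as the last step left them, time stands still between calls to the robot, and variables do not carry over. Pictures are saved under pics/ and viewed, on a budget of 14 in all, crops included, one or two more only if the job needs it, and the job is handed in when it is done.

```bash
ls; mkdir -p pics; python3 - <<'E'
from workcell import env
import cv2,numpy as np
np.set_printoptions(suppress=True,precision=3)
print(env.state())
for n in("scene","top"):
    im=env.grab_frame(n); cv2.imwrite(f"pics/{n}0.png",cv2.resize(im[:,:,::-1],(800,600),interpolation=cv2.INTER_CUBIC))
    c=env.get_calibration(n);print(n,c)
print(env.get_calibration("wrist"))
E
```

```text
pics
{'time_s': 0.0, 'qpos': array([-70.989,  18.35 ,  89.708,  -0.   ,  72.043,  -1.148]), 'qvel': array([-0.092,  0.046,  0.061,  0.012,  0.026,  0.048]), 'effort': array([  0.004, -41.245, -23.197,   0.073,   0.045,  -0.   ]), 'ee_pos': array([ 197.97 , -539.295,  213.125]), 'ee_rot': array([-90.887,  89.899, 109.273]), 'force': array([ 0.502, -0.641,  0.239]), 'torque': array([-0.017,  0.01 ,  0.014]), 'gripper_width': 90.87302659998473}
scene {'mtx': array([[457.27 ,   0.   , 252.969],
       [  0.   , 457.27 , 197.81 ],
       [  0.   ,   0.   ,   1.   ]]), 'T': array([[   0.464,   -0.713,    0.526, 1121.115],
       [   0.886,    0.371,   -0.28 , -316.578],
       [   0.004,    0.595,    0.804, 1018.426],
       [   0.   ,    0.   ,    0.   ,    1.   ]])}
top {'mtx': array([[378.233,   0.   , 258.146],
       [  0.   , 378.233, 193.624],
       [  0.   ,   0.   ,   1.   ]]), 'T': array([[   0.014,    0.982,   -0.188,  299.134],
       [  -0.999,    0.019,    0.026,    0.505],
       [   0.029,    0.188,    0.982, 1165.638],
       [   0.   ,    0.   ,    0.   ,    1.   ]])}
{'mtx': array([[276.975,   0.   , 256.168],
       [  0.   , 276.975, 188.736],
       [  0.   ,   0.   ,   1.   ]]), 'hand_eye': array([[   0.001,    0.232,   -0.973, -171.026],
       [   1.   ,   -0.001,    0.001,   -0.425],
       [  -0.001,   -0.973,   -0.232,  -65.721],
       [   0.   ,    0.   ,    0.   ,    1.   ]])}
```

View pics/top0.png

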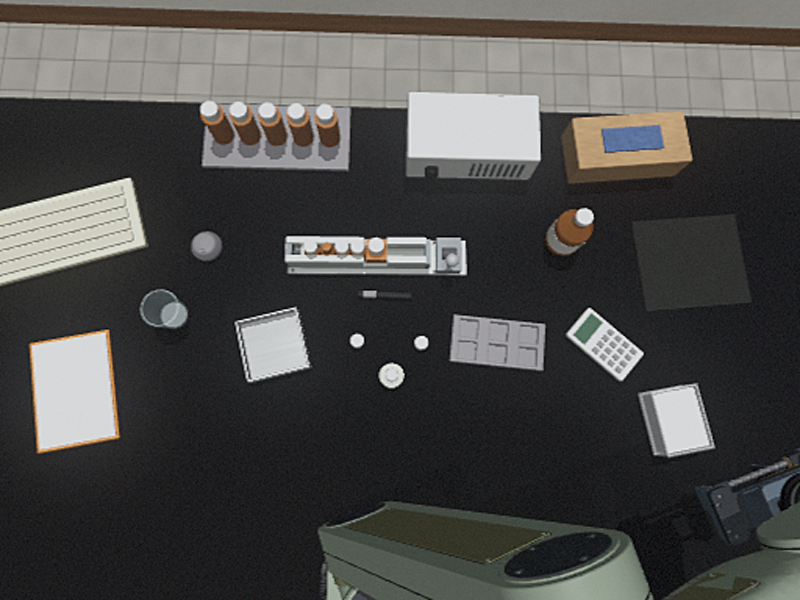

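View pics/scene0.png

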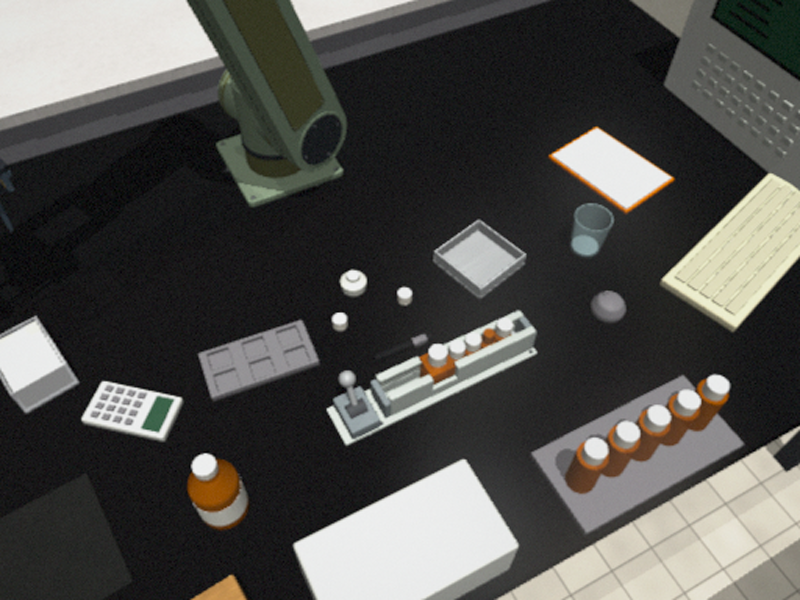

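The top view shows the bottle at (376,247), and vial caps near (310,247), (342,248) and (357,247), with one vial bare at (326,247). The strays are at (357,341) and (421,343), the dish at (391,375), the tray at (273,345), the holder at (497,342) and the lever at (452,258). I'll enlarge it to measure.

```bash
cat > h.py <<'E'
from workcell import env
import cv2,numpy as np
from scipy.spatial.transform import Rotation as R
np.set_printoptions(suppress=True,precision=1)
def ray(n,uv,T=None):
    c=env.get_calibration(n);K=c["mtx"];T=c["T"] if T is None else T
    d=np.array([(uv[0]-K[0,2])/K[0,0],-(uv[1]-K[1,2])/K[1,1],-1])
    return T[:3,3],T[:3,:3]@d
def px(n,uv,z,T=None):
    o,d=ray(n,uv,T); return o+d*(z-o[2])/d[2]
def tool():
    s=env.state();T=np.eye(4);T[:3,3]=s["ee_pos"];T[:3,:3]=R.from_euler("xyz",s["ee_rot"],degrees=True).as_matrix();return T
def wristT(): return tool()@env.get_calibration("wrist")["hand_eye"]
def rel(target,yaw=None):
    """shift in tool axes (m) to world target; yaw=desired world angle of jaw axis (tool y), tool x straight down; gives rotvec deg"""
    T=tool();sh=T[:3,:3].T@(np.array(target)-T[:3,3])/1000
    out=[np.round(sh,4)]
    if yaw is not None:
        best=None
        for a in(yaw,yaw+180):
            a=np.radians(a);x=np.array([0,0,-1.]);y=np.array([np.cos(a),np.sin(a),0]);M=np.stack([x,y,np.cross(x,y)],1)
            r=R.from_matrix(T[:3,:3].T@M).as_rotvec(degrees=True)
            if best is None or np.linalg.norm(r)<np.linalg.norm(best):best=r
        out.append(np.round(best,2))
    return out
def snap(n,name,box=None,size=(800,600)):
    im=env.grab_frame(n)
    if box: im=im[box[1]:box[3],box[0]:box[2]]
    cv2.imwrite(f"pics/{name}.png",cv2.resize(im[:,:,::-1],size,interpolation=cv2.INTER_CUBIC))
E
python3 - <<'E'
from h import *
snap("top","top1",(145,140,355,250),(798,418))
print(tool())
E
```

```text
[[  -0.     0.3   -0.9  198. ]
 [   0.    -0.9   -0.3 -539.4]
 [  -1.    -0.    -0.   213.3]
 [   0.     0.     0.     1. ]]
```

View pics/top1.png

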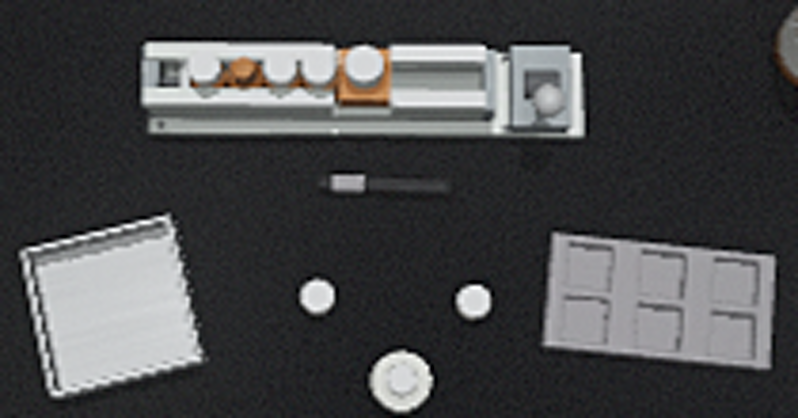

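Crop: the feeder's near base edge runs (148,135)–(585,135) and the bottle cap top is at (364,65). Vial caps are at (207,68), (280,68) and (320,65), so vial 3 is bare. Strays are at (317,296) and (473,301), tray corners at (20,250), (168,216), (203,362) and (55,396). Holder corners are at (555,233), (775,256), (770,368) and (543,347), and the knob is at (549,99).

```bash
python3 - <<'E'
from h import *
def p(x,y,z): return px("top",(145+x/3.8,140+y/3.8),z)
for n,a in dict(base=[(148,135,6),(585,135,6)],bottle=[(364,65,90)],caps=[(320,65,79),(280,68,79),(207,68,79)],bare=[(243,70,76)],stray=[(317,294,20),(473,299,20)],dish=[(401,378,36)],tray=[(20,250,30),(168,216,30),(203,362,30),(55,396,30)],holder=[(555,233,11),(775,256,11),(770,368,11),(543,347,11)],knob=[(549,99,81)],marker=[(320,183,10),(448,187,10)],wall=[(143,42,57),(487,46,57),(143,105,57)]).items():
    P=np.array([p(*q) for q in a]);print(n,P[:,:2].tolist().__repr__()[:0],*[q[:2].round(1) for q in P],'mean',P.mean(0)[:2], 'd',np.linalg.norm(np.diff(P[:,:2],axis=0),axis=1))
def s(x,y,z): return px("scene",(x*.64,y*.64),z)
print('scene bottle',s(438,352,90),'stray',s(405,294,20),s(340,320,20),'knob',s(347,379,81),'holder',np.mean([s(198,358,11),s(303,322,11),s(319,354,11),s(212,397,11)],0),'tray',np.mean([s(434,256,30),s(480,222,30),s(525,258,30),s(482,292,30)],0))
E
```

```text
base  [574.6 203.2] [ 582.  -158.3] mean [578.3  22.4] d [361.6]
bottle  [613.8  24.8] mean [613.8  24.8] d []
caps  [616.2  59.4] [613.1  90.6] [611.9 147.4] mean [613.7  99.1] d [31.3 56.8]
bare  [611.7 119.6] mean [611.7 119.6] d []
stray  [443.4  59.7] [441.5 -65.3] mean [442.4  -2.8] d [125.1]
dish  [376.4  -8.6] mean [376.4  -8.6] d []
tray  [473.1 295.3] [502.7 179.8] [386.9 146.9] [358.7 260.6] mean [430.4 220.6] d [119.2 120.4 117.1]
holder  [ 498.  -132.5] [ 482.2 -313. ] [ 390.8 -306. ] [ 404.7 -122.6] mean [ 443.9 -218.5] d [181.2  91.7 184. ]
knob  [ 592.1 -120. ] mean [ 592.1 -120. ] d []
marker  [536.1  60.4] [534.8 -44.6] mean [535.5   7.9] d [105.]
wall  [638.6 202.1] [641.4 -72.8] [586.7 199.5] mean [622.3 109.6] d [275.  277.8]
scene bottle [617.7  26.8  90. ] stray [446.7  61.5  20. ] [445.  -64.3  20. ] knob [ 591.4 -117.    81. ] holder [ 445.5 -214.3   11. ] tray [440.1 220.3  30. ]
```

Heights and sizes check out: holder about 182x92, tray about 120, base 361. Feeder origin is about (614,47) with yaw about 1.2°, which puts the bottle at feeder y of about -22 as expected. Next I go above the bottle.

```bash
python3 - <<'E'
from h import *
print(rel((614.5,25,190),1.2))
E
```

```text
[array([ 0. , -0.4, -0.6]), array([-71. ,  -0.1,   0.1])]
```

```bash
sed -i 's/precision=1)/precision=4)/' h.py; python3 - <<'E'
from h import *
print(rel((614.5,25,190),1.2))
E
```

```text
[array([ 0.0239, -0.3863, -0.5855]), array([-71.04,  -0.05,   0.07])]
```

```bash
python3 -m handwheel '-71 0 0 0.01 -0.386 -0.5855 0.0912;-71 0 0 0.01 -0.386 -0.5855 0.0912;-71 0 0 0.01 -0.386 -0.5855 0.0912;-71 0 0 0.01 -0.386 -0.5855 0.0912;-71 0 0 0.01 -0.386 -0.5855 0.0912;-71 0 0 0.01 -0.386 -0.5855 0.0912;-71 0 0 0.01 -0.386 -0.5855 0.0912;-71 0 0 0.01 -0.386 -0.5855 0.0912;-71 0 0 0.01 -0.386 -0.5855 0.0912;-71 0 0 0.01 -0.386 -0.5855 0.0912;-71 0 0 0.01 -0.386 -0.5855 0.0912;-71 0 0 0.01 -0.386 -0.5855 0.0912'
python3 - <<'E'
from h import *
print(rel((614.5,25,190),1.2))
E
```

```text
time_s: 1.15
ee_pos: [495.8, -135.7, 206.7]
ee_rot: [-39.1, 90.0, -127.9]
force: [0.7, -0.7, 0.4]
gripper_width: 91.4
[array([ 0.0167,  0.122 , -0.1582]), array([-0.02,  0.01,  0.01])]
```

```bash
python3 -m handwheel '0 0 0 0.017 0.122 -0.158 0.0912;0 0 0 0.017 0.122 -0.158 0.0912;0 0 0 0.017 0.122 -0.158 0.0912;0 0 0 0.017 0.122 -0.158 0.0912;0 0 0 0.017 0.122 -0.158 0.0912;0 0 0 0.017 0.122 -0.158 0.0912;0 0 0 0.017 0.122 -0.158 0.0912;0 0 0 0.017 0.122 -0.158 0.0912'
python3 - <<'E'
from h import *
T=wristT();np.save("w1.npy",T)
snap("wrist","w1")
print(tool(),env.state()["force"])
E
```

```text
time_s: 1.82
ee_pos: [613.3, 22.4, 189.3]
ee_rot: [-67.2, 89.9, -156.0]
force: [0.4, 0.7, -0.3]
gripper_width: 91.5
[[ -0.001    0.9998   0.0195 613.1528]
 [ -0.0006   0.0195  -0.9998  21.8657]
 [ -1.      -0.001    0.0006 189.6671]
 [  0.       0.       0.       1.    ]] [ 0.2432 -0.7186 -0.0651]
```

View pics/w1.png

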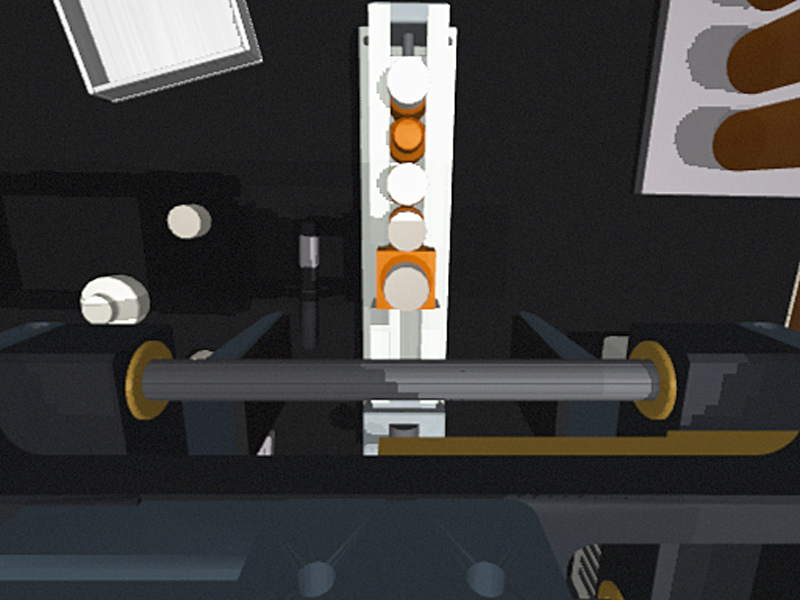

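Wrist view: bottle cap top at (407,288), vial caps at (407,80), (407,184) and (407,230), bare vial at (407,135). The stray top is at (187,222), and the fingers are clear of everything.

```bash
python3 - <<'E'
from h import *
T=np.load("w1.npy")
for n,(x,y,z) in dict(bottle=(407,288,90),c1=(407,230,79),c2=(407,184,79),c4=(407,80,79),bare=(407,135,76),stray=(187,222,20),dish=(118,292,30)).items(): print(n,px("wrist",(x*.64,y*.64),z,T).round(1))
print(rel((615,25,44)))
E
```

```text
bottle [617.9  28.3  90. ]
c1 [617.2  64.2  79. ]
c2 [616.5  93.   79. ]
c4 [615.  153.1  79. ]
bare [615.8 122.5  76. ]
stray [447.   61.7  20. ]
dish [392.7   7.   30. ]
[array([ 0.1457,  0.0021, -0.0032])]
```

```bash
python3 -m handwheel '0 0 0 0.04 0.0034 -0.0043 0.0912;0 0 0 0.08 0.0034 -0.0043 0.0912;0 0 0 0.11 0.0034 -0.0043 0.0912;0 0 0 0.125 0.0034 -0.0043 0.0912;0 0 0 0.135 0.0034 -0.0043 0.0912;0 0 0 0.14 0.0034 -0.0043 0.0912;0 0 0 0.1455 0.0034 -0.0043 0.0912;0 0 0 0.1455 0.0034 -0.0043 0.0912'
python3 -m handwheel '0 0 0 0 0 0 0.03;0 0 0 0 0 0 0.03;0 0 0 0 0 0 0.03;0 0 0 0 0 0 0.03;0 0 0 0 0 0 0.03;0 0 0 0 0 0 0.03;0 0 0 0 0 0 0.03;0 0 0 0 0 0 0.03;0 0 0 0 0 0 0.03;0 0 0 0 0 0 0.03' 40
```

```text
time_s: 2.53
ee_pos: [617.4, 26.6, 44.7]
ee_rot: [80.5, 90.0, -8.4]
force: [-0.0, -0.7, 0.6]
gripper_width: 91.1
time_s: 3.37
ee_pos: [616.9, 27.2, 44.3]
ee_rot: [-95.7, 90.0, 175.5]
force: [-2.2, -0.9, 1.8]
gripper_width: 41.5
```

```bash
python3 -m handwheel '0 0 0 -0.01 0 0 0.03;0 0 0 -0.02 0 0 0.03;0 0 0 -0.03 0 0 0.03;0 0 0 -0.045 0 0 0.03;0 0 0 -0.06 0 0 0.03;0 0 0 -0.075 0 0 0.03;0 0 0 -0.09 0 0 0.03;0 0 0 -0.105 0 0 0.03;0 0 0 -0.115 0 0 0.03;0 0 0 -0.12 0 0 0.03;0 0 0 -0.12 0 0 0.03'
python3 - <<'E'
from h import *
print(env.state()['force'],rel((435,220.5,165)),rel((435,220.5,50)))
snap("wrist","w2")
E
```

```text
time_s: 4.28
ee_pos: [618.2, 27.2, 166.4]
ee_rot: [88.4, 89.8, -0.5]
force: [0.2, 0.8, -0.9]
gripper_width: 41.6
[ 0.1675  0.7756 -0.8906] [array([ 0.0007, -0.1792, -0.197 ])] [array([ 0.1157, -0.1797, -0.197 ])]
```

View pics/w2.png

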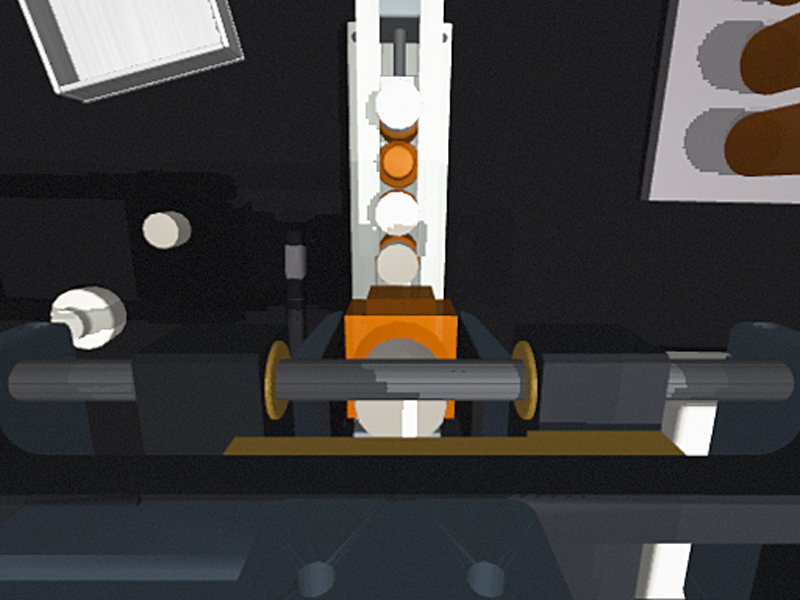

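The bottle is held upright between the fingers at about (400,360) and the row is advancing. Carry it to the tray.

```bash
python3 -m handwheel '0 0 0 0 -0.179 -0.197 0.03;0 0 0 0 -0.179 -0.197 0.03;0 0 0 0 -0.179 -0.197 0.03;0 0 0 0 -0.179 -0.197 0.03;0 0 0 0 -0.179 -0.197 0.03;0 0 0 0 -0.179 -0.197 0.03;0 0 0 0 -0.179 -0.197 0.03;0 0 0 0 -0.179 -0.197 0.03;0 0 0 0 -0.179 -0.197 0.03;0 0 0 0 -0.179 -0.197 0.03;0 0 0 0 -0.179 -0.197 0.03;0 0 0 0 -0.179 -0.197 0.03'
python3 - <<'E'
from h import *
print(rel((435,220.5,43)))
E
```

```text
time_s: 5.33
ee_pos: [435.1, 219.7, 164.0]
ee_rot: [-25.0, 90.0, -113.9]
force: [-0.0, 0.9, -1.7]
gripper_width: 41.5
[array([ 0.121 , -0.0001, -0.0009])]
```

```bash
python3 -m handwheel '0 0 0 0.03 0 0 0.03;0 0 0 0.06 0 0 0.03;0 0 0 0.085 0 0 0.03;0 0 0 0.1 0 0 0.03;0 0 0 0.11 0 0 0.03;0 0 0 0.115 0 0 0.03;0 0 0 0.118 0 0 0.03;0 0 0 0.12 0 0 0.03;0 0 0 0.121 0 0 0.03;0 0 0 0.121 0 0 0.03'
python3 -m handwheel '0 0 0 0 0 0 0.0912;0 0 0 0 0 0 0.0912;0 0 0 0 0 0 0.0912;0 0 0 0 0 0 0.0912;0 0 0 0 0 0 0.0912;0 0 0 0 0 0 0.0912;0 0 0 -0.03 0 0 0.0912;0 0 0 -0.06 0 0 0.0912;0 0 0 -0.1 0 0 0.0912;0 0 0 -0.13 0 0 0.0912;0 0 0 -0.16 0 0 0.0912;0 0 0 -0.16 0 0 0.0912'
python3 - <<'E'
from h import *
print(rel((616.5,20,160)))
E
```

```text
time_s: 6.17
ee_pos: [434.8, 220.6, 43.7]
ee_rot: [109.2, 89.9, 20.4]
force: [-0.2, -0.2, -1.4]
gripper_width: 41.5
time_s: 7.17
ee_pos: [437.5, 222.1, 209.4]
ee_rot: [114.3, 89.3, 25.4]
force: [1.2, -0.2, -0.0]
gripper_width: 91.2
[array([0.0504, 0.1743, 0.2059])]
```

The bottle is released. While the row creeps forward I hover over stray A with the jaws along the holder's y (85°).

```bash
python3 - <<'E'
from h import *
print(rel((465,60,190),85))
snap("top","top2",(145,140,355,250),(798,418))
E
```

```text
[array([0.0189, 0.024 , 0.1627]), array([-83.84,   0.24,  -0.75])]
```

View pics/top2.png

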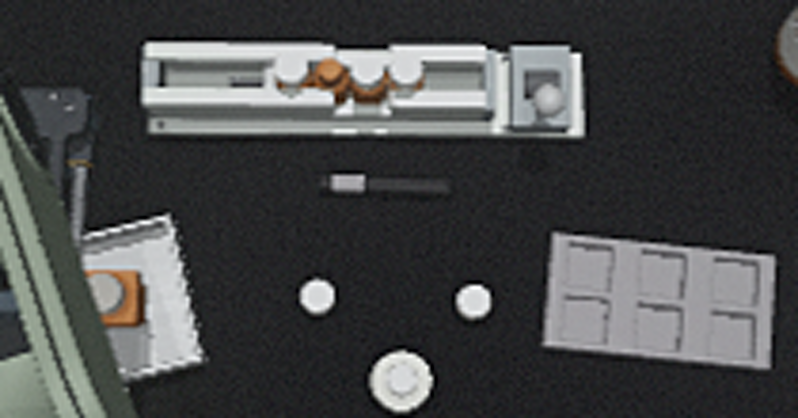

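The bottle stands in the tray at (110,295), and the row is moving freely with caps at (292,68), (368,68) and (405,68). The strays haven't moved.

```bash
python3 -m handwheel '-84 0 0 0.019 0.024 0.163 0.06;-84 0 0 0.019 0.024 0.163 0.06;-84 0 0 0.019 0.024 0.163 0.06;-84 0 0 0.019 0.024 0.163 0.06;-84 0 0 0.019 0.024 0.163 0.06;-84 0 0 0.019 0.024 0.163 0.06;-84 0 0 0.019 0.024 0.163 0.06;-84 0 0 0.019 0.024 0.163 0.06;-84 0 0 0.019 0.024 0.163 0.06;-84 0 0 0.019 0.024 0.163 0.06;-84 0 0 0.019 0.024 0.163 0.06;-84 0 0 0.019 0.024 0.163 0.06'
python3 -m handwheel '0 0 0 0 0 0 0.06;0 0 0 0 0 0 0.06'
python3 - <<'E'
from h import *
T=wristT();np.save("w3.npy",T);snap("wrist","w3");print(tool())
E
```

```text
time_s: 8.22
ee_pos: [460.5, 57.9, 182.7]
ee_rot: [-166.5, 89.8, -172.8]
force: [-0.1, 0.0, 0.1]
gripper_width: 60.1
time_s: 8.38
ee_pos: [460.8, 57.9, 183.1]
ee_rot: [-165.7, 89.9, -172.7]
force: [0.5, -0.1, -1.0]
gripper_width: 60.1
[[ -0.0019   0.1203   0.9927 460.9953]
 [ -0.0002   0.9927  -0.1203  57.9893]
 [ -1.      -0.0005  -0.0018 183.3918]
 [  0.       0.       0.       1.    ]]
```

View pics/w3.png

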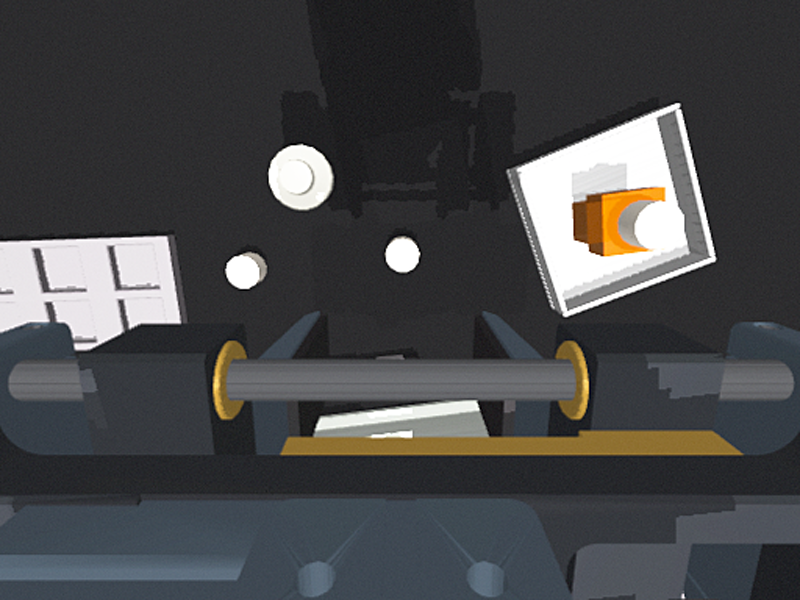

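The wrist view shows the bottle upright inside the tray. Stray A is at (402,254), stray B's top at (240,272), and the holder corner at (173,236).

```bash
python3 - <<'E'
from h import *
T=np.load("w3.npy")
for n,(x,y,z) in dict(A=(402,254,20),B=(240,272,20),dish=(298,175,36),hcorner=(173,236,11),btl=(657,225,88)).items(): print(n,px("wrist",(x*.64,y*.64),z,T).round(1))
print(rel((445,60.7,10),85),rel((445,60.7,100),85))
E
```

```text
A [443.6  62.5  20. ]
B [442.4 -65.3  20. ]
dish [376.6  -3.9  36. ]
hcorner [ 409.  -115.4   11. ]
btl [435.2 219.7  88. ]
[array([ 0.1734,  0.0008, -0.0159]), array([-1.91, -0.11,  0.02])] [array([ 0.0834,  0.0008, -0.0161]), array([-1.91, -0.11,  0.02])]
```

```bash
python3 -m handwheel '-2 0 0 0.04 0.001 -0.016 0.06;-2 0 0 0.08 0.001 -0.016 0.06;-2 0 0 0.12 0.001 -0.016 0.06;-2 0 0 0.145 0.001 -0.016 0.06;-2 0 0 0.16 0.001 -0.016 0.06;-2 0 0 0.168 0.001 -0.016 0.06;-2 0 0 0.173 0.001 -0.016 0.06;-2 0 0 0.173 0.001 -0.016 0.06'
python3 -m handwheel '0 0 0 0 0 0 0.015;0 0 0 0 0 0 0.015;0 0 0 0 0 0 0.015;0 0 0 0 0 0 0.015;0 0 0 0 0 0 0.015;0 0 0 0 0 0 0.015;0 0 0 0 0 0 0.015;0 0 0 0 0 0 0.015;0 0 0 0 0 0 0.015;0 0 0 0 0 0 0.015' 12
python3 - <<'E'
from h import *
print(tool())
E
```

```text
time_s: 9.1
ee_pos: [445.7, 60.9, 10.9]
ee_rot: [-162.6, 89.9, -167.4]
force: [0.1, 1.1, 0.9]
gripper_width: 59.7
time_s: 9.93
ee_pos: [446.1, 60.9, 11.6]
ee_rot: [1.7, 90.0, -3.0]
force: [-0.9, -0.9, 6.0]
gripper_width: 25.0
[[  0.0007   0.0827   0.9966 446.1234]
 [ -0.       0.9966  -0.0827  60.8978]
 [ -1.       0.       0.0007  11.6408]
 [  0.       0.       0.       1.    ]]
```

```bash
python3 -m handwheel '0 0 0 -0.04 0 0 0.015;0 0 0 -0.08 0 0 0.015;0 0 0 -0.12 0 0 0.015;0 0 0 -0.15 -0.02 0.01 0.015;0 0 0 -0.16 -0.06 0.03 0.015;0 0 0 -0.16 -0.1 0.04 0.015;0 0 0 -0.16 -0.14 0.05 0.015;0 0 0 -0.16 -0.18 0.05 0.015;0 0 0 -0.16 -0.22 0.05 0.015;0 0 0 -0.16 -0.255 0.055 0.015;0 0 0 -0.16 -0.255 0.055 0.015;0 0 0 -0.16 -0.255 0.055 0.015'
python3 - <<'E'
from h import *
T=wristT();np.save("w4.npy",T);snap("wrist","w4");print(tool(),env.state()["gripper_width"])
E
```

```text
time_s: 10.93
ee_pos: [479.1, -199.1, 170.6]
ee_rot: [148.6, 89.9, 143.7]
force: [0.1, 0.4, 0.1]
gripper_width: 25.4
[[  -0.0013    0.0844    0.9964  479.035 ]
 [   0.0012    0.9964   -0.0844 -197.7692]
 [  -1.        0.0011   -0.0014  170.6821]
 [   0.        0.        0.        1.    ]] 25.260890141726094
```

View pics/w4.png

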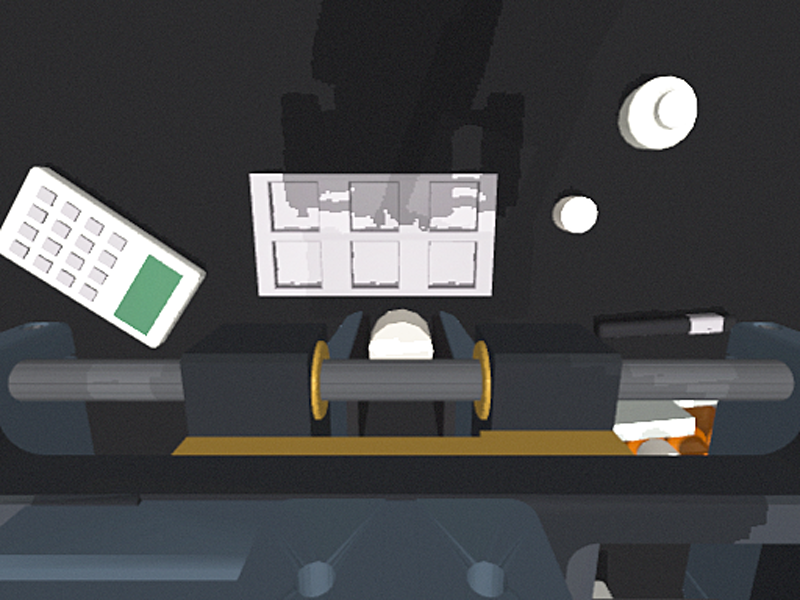

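The holder corners are at (249,174), (497,174), (492,296) and (258,296), and the cap is held upright at (400,335). Stray B is at (576,214).

```bash
python3 - <<'E'
from h import *
T=np.load("w4.npy")
C=[px("wrist",(x*.64,y*.64),11,T)[:2] for x,y in [(249,174),(497,174),(492,296),(258,296)]]
C=np.array(C);print(C,C.mean(0),np.linalg.norm(C-np.roll(C,-1,0),axis=1))
yd=(C[1]+C[2]-C[0]-C[3]);print("yaw",np.degrees(np.arctan2(-yd[0],yd[1])))
print("pockets",[px("wrist",(x*.64,y*.64),11,T)[:2].round(1) for x,y in [(295,206),(375,206),(455,206),(298,264),(375,264),(452,264)]])
print("B",px("wrist",(576*.64,214*.64),20,T))
snap("top","top3",(145,140,355,250),(798,418)); print(env.state()["time_s"])
E
```

```text
[[ 392.8182 -302.1663]
 [ 408.4779 -120.235 ]
 [ 500.7042 -127.2974]
 [ 484.818  -310.54  ]] [ 446.7046 -215.0597] [182.604   92.4964 183.9299  92.3802]
yaw -4.93729615937402
pockets [array([ 418.6, -271.7]), array([ 423.8, -212.1]), array([ 428.9, -152.4]), array([ 462.3, -275.7]), array([ 467.4, -216.4]), array([ 472.6, -157.2])]
B [441.8618 -65.5114  20.    ]
11.0333
```

View pics/top3.png

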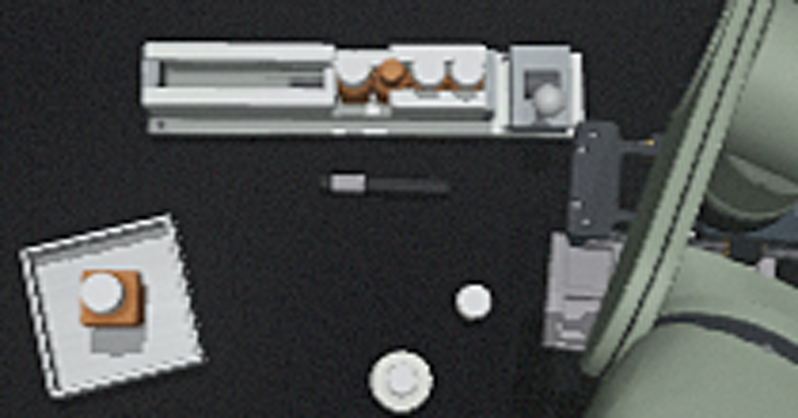

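```bash
python3 - <<'E'
from h import *
def p(x,y,z): return px("top",(145+x/3.8,140+y/3.8),z).round(1)
print("caps",p(467,65,79),p(430,66,79),p(355,65,79))
print(rel((462.8,-277.2,14.5),85.1))
E
```

```text
caps [618.8 -55.8  79. ] [617.3 -26.7  79. ] [616.8  32.1  79. ]
[array([ 0.1562, -0.0815, -0.0094]), array([ 0.15, -0.08, -0.06])]
```

The row is at the stop (cap 1 at y = -56, where -105 in the feeder frame should be). Place stray A.

```bash
python3 -m handwheel '0 0 0 0.02 -0.04 -0.005 0.015;0 0 0 0.05 -0.0815 -0.0094 0.015;0 0 0 0.09 -0.0815 -0.0094 0.015;0 0 0 0.12 -0.0815 -0.0094 0.015;0 0 0 0.135 -0.0815 -0.0094 0.015;0 0 0 0.145 -0.0815 -0.0094 0.015;0 0 0 0.15 -0.0815 -0.0094 0.015;0 0 0 0.154 -0.0815 -0.0094 0.015;0 0 0 0.156 -0.0815 -0.0094 0.015;0 0 0 0.156 -0.0815 -0.0094 0.015'
python3 -m handwheel '0 0 0 0 0 0 0.05;0 0 0 0 0 0 0.05;0 0 0 0 0 0 0.05;0 0 0 0 0 0 0.05;0 0 0 -0.01 0 0 0.05;0 0 0 -0.03 0 0 0.05;0 0 0 -0.06 0 0 0.05;0 0 0 -0.1 0 0 0.05;0 0 0 -0.1 0 0 0.05'
python3 - <<'E'
from h import *
print(tool());print(rel((442.5,-65,110),85),rel((442.5,-65,10),85))
E
```

```text
time_s: 11.87
ee_pos: [464.2, -278.1, 16.1]
ee_rot: [-29.1, 89.9, -33.8]
force: [-0.0, -0.2, 0.4]
gripper_width: 25.7
time_s: 12.62
ee_pos: [467.5, -280.9, 123.2]
ee_rot: [-27.8, 89.2, -32.6]
force: [0.6, -0.3, 0.6]
gripper_width: 50.3
[[   0.0124    0.0828    0.9965  467.5197]
 [  -0.0079    0.9965   -0.0827 -280.8705]
 [  -0.9999   -0.0069    0.013   123.1501]
 [   0.        0.        0.        1.    ]]
[array([ 0.0111,  0.2131, -0.0429]), array([0.26, 0.75, 0.39])] [array([ 0.1111,  0.2138, -0.0443]), array([0.26, 0.75, 0.39])]
```

```bash
python3 -m handwheel '0 0 0 -0.02 0.04 -0.004 0.06;0 0 0 -0.04 0.08 -0.008 0.06;0 0 0 -0.055 0.12 -0.012 0.06;0 0 0 -0.055 0.16 -0.015 0.06;0 0 0 -0.055 0.19 -0.018 0.06;0 0 0 -0.055 0.21 -0.018 0.06;0 0 0 -0.055 0.21 -0.018 0.06;0 0 0 -0.055 0.21 -0.018 0.06;0 0 0 -0.055 0.21 -0.018 0.06'
python3 - <<'E'
from h import *
T=wristT();im=env.grab_frame("wrist")
cv2.imwrite("pics/w5.png",cv2.resize(im[:,:,::-1],(800,600)))
m=(im[:205].min(2)>150).astype(np.uint8);n,l,s,c=cv2.connectedComponentsWithStats(m)
for i in range(1,n):
    if s[i,4]>60: print(s[i],px("wrist",c[i],20,T).round(1))
print(T[:3,3],tool());print(rel((442.7,-65.2,10),85))
E
```

```text
time_s: 13.37
ee_pos: [463.0, -68.1, 170.7]
ee_rot: [-42.0, 89.9, -46.8]
force: [0.4, 0.1, 1.3]
gripper_width: 60.2
[ 284   76   42   44 1463] [376.7  -6.4  20. ]
[ 453   77   59  122 3926] [431.1 194.9  20. ]
[438  99  20  95 203] [443.  155.3  20. ]
[  52  134  158   71 9840] [ 439.  -210.1   20. ]
[247 148  23  24 413] [441.8 -63.8  20. ]
[  0 175  31  30 451] [ 455.4 -357.6   20. ]
[398.2542 -62.021  341.69  ] [[  0.0005   0.0836   0.9965 463.0109]
 [ -0.0007   0.9965  -0.0836 -68.4363]
 [ -1.      -0.0006   0.0005 170.5437]
 [  0.       0.       0.       1.    ]]
[array([ 0.1605,  0.0016, -0.0206]), array([0.21, 0.03, 0.04])]
```

View pics/w5.png

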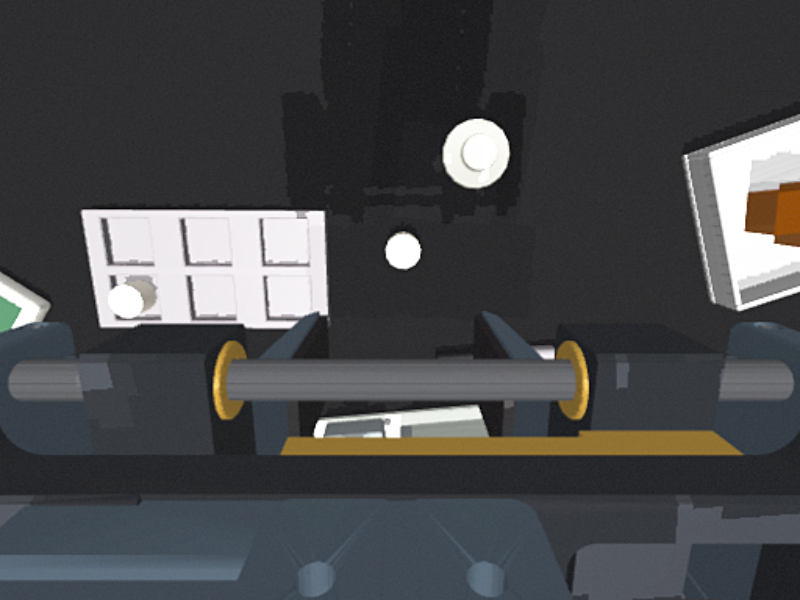

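Cap A sits in its pocket at (140,298) and stray B is unmoved at (403,250). Pick B next.

```bash
python3 -m handwheel '0 0 0 0.04 0.002 -0.0206 0.06;0 0 0 0.08 0.002 -0.0206 0.06;0 0 0 0.115 0.002 -0.0206 0.06;0 0 0 0.135 0.002 -0.0206 0.06;0 0 0 0.15 0.002 -0.0206 0.06;0 0 0 0.157 0.002 -0.0206 0.06;0 0 0 0.1605 0.002 -0.0206 0.06;0 0 0 0.1605 0.002 -0.0206 0.06'
python3 -m handwheel '0 0 0 0 0 0 0.015;0 0 0 0 0 0 0.015;0 0 0 0 0 0 0.015;0 0 0 0 0 0 0.015;0 0 0 0 0 0 0.015;0 0 0 0 0 0 0.015;0 0 0 0 0 0 0.015;0 0 0 0 0 0 0.015;0 0 0 0 0 0 0.015' 12
python3 - <<'E'
from h import *
print(tool());print(rel((467.9,-217.4,70),85.1))
E
```

```text
time_s: 14.08
ee_pos: [442.7, -64.5, 9.6]
ee_rot: [-161.1, 90.0, -165.9]
force: [0.3, 0.5, -0.2]
gripper_width: 59.8
time_s: 14.83
ee_pos: [442.8, -63.8, 10.1]
ee_rot: [-9.9, 90.0, -14.6]
force: [-1.4, -0.0, 5.3]
gripper_width: 25.9
[[  0.0006   0.0827   0.9966 442.7595]
 [ -0.0002   0.9966  -0.0827 -63.7939]
 [ -1.      -0.0001   0.0006  10.1281]
 [  0.       0.       0.       1.    ]]
[array([-0.0598, -0.151 ,  0.0378]), array([0.16, 0.04, 0.01])]
```

```bash
python3 -m handwheel '0 0 0 -0.03 0 0 0.015;0 0 0 -0.06 -0.01 0.003 0.015;0 0 0 -0.06 -0.05 0.012 0.015;0 0 0 -0.06 -0.09 0.022 0.015;0 0 0 -0.06 -0.13 0.032 0.015;0 0 0 -0.06 -0.151 0.038 0.015;0 0 0 -0.04 -0.151 0.038 0.015;0 0 0 -0.025 -0.151 0.038 0.015;0 0 0 -0.015 -0.151 0.038 0.015;0 0 0 -0.008 -0.151 0.038 0.015;0 0 0 -0.004 -0.151 0.038 0.015;0 0 0 -0.004 -0.151 0.038 0.015'
python3 - <<'E'
from h import *
print(tool()[:3,3],env.state()["force"])
E
python3 -m handwheel '0 0 0 0 0 0 0.05;0 0 0 0 0 0 0.05;0 0 0 0 0 0 0.05;0 0 0 0 0 0 0.05;0 0 0 -0.01 0 0 0.05;0 0 0 -0.03 0 0 0.05;0 0 0 -0.06 0 0 0.05;0 0 0 -0.1 0 0 0.05;0 0 0 -0.13 0 0 0.05;0 0 0 -0.13 0 0 0.05;0 0 0 -0.13 0 0 0.05'
python3 - <<'E'
from h import *
print(rel((617,-66,150),1.2))
E
```

```text
time_s: 15.83
ee_pos: [467.8, -217.0, 13.4]
ee_rot: [164.7, 90.0, 160.0]
force: [-0.3, -0.2, 0.3]
gripper_width: 25.2
[ 467.7587 -217.0149   13.4056] [-0.3104 -0.2456  0.2918]
time_s: 16.75
ee_pos: [469.0, -217.9, 146.6]
ee_rot: [-22.3, 89.7, -27.1]
force: [0.4, 0.3, -0.8]
gripper_width: 50.1
[array([-0.0031,  0.1636,  0.1349]), array([84.06,  0.34, -0.12])]
```

```bash
python3 -m handwheel '84 0 0 -0.01 0.165 0.135 0.06;84 0 0 -0.01 0.165 0.135 0.06;84 0 0 -0.01 0.165 0.135 0.06;84 0 0 -0.01 0.165 0.135 0.06;84 0 0 -0.01 0.165 0.135 0.06;84 0 0 -0.01 0.165 0.135 0.06;84 0 0 -0.01 0.165 0.135 0.06;84 0 0 -0.01 0.165 0.135 0.06;84 0 0 -0.01 0.165 0.135 0.06;84 0 0 -0.01 0.165 0.135 0.06;84 0 0 -0.01 0.165 0.135 0.06;84 0 0 -0.01 0.165 0.135 0.06'
python3 -m handwheel '0 0 0 0 0 0 0.06;0 0 0 0 0 0 0.06;0 0 0 0 0 0 0.06'
python3 - <<'E'
from h import *
T=wristT();np.save("w6.npy",T);snap("wrist","w6");print(tool())
E
```

```text
time_s: 17.75
ee_pos: [615.0, -63.9, 152.2]
ee_rot: [-96.4, 89.8, 174.5]
force: [0.4, -0.0, -0.9]
gripper_width: 60.1
time_s: 18.0
ee_pos: [615.6, -64.1, 153.0]
ee_rot: [-93.4, 89.9, 178.0]
force: [0.9, -1.0, 0.4]
gripper_width: 60.3
[[ -0.0011   0.9997   0.0239 615.7215]
 [  0.0001   0.0239  -0.9997 -64.0931]
 [ -1.      -0.0011  -0.0001 153.2761]
 [  0.       0.       0.       1.    ]]
```

View pics/w6.png

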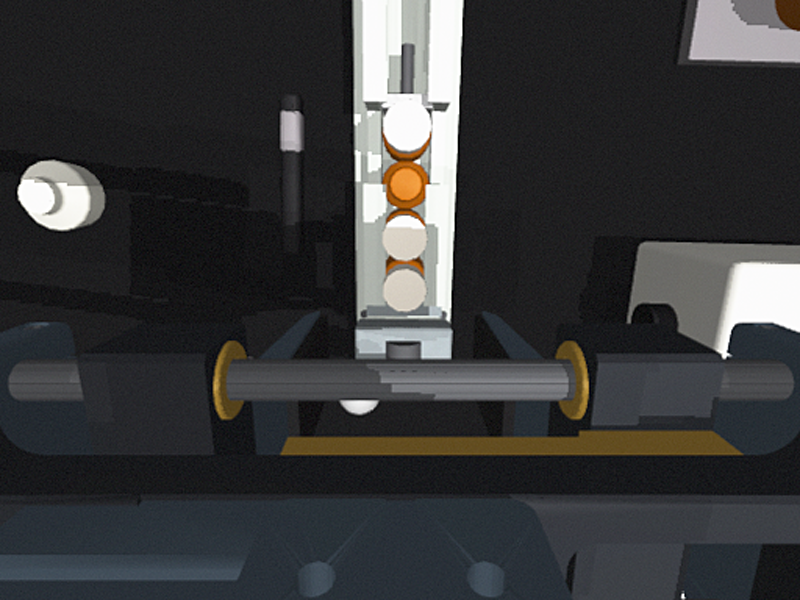

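Caps are at (405,289), (405,238) and (407,126), with vial 3 bare at (406,185), and the row is tight against the stop. I'll check the white instrument's position against the gripper body too.

```bash
python3 - <<'E'
from h import *
T=np.load("w6.npy")
for n,(x,y,z) in dict(c1=(405,289,79),c2=(405,238,79),c4=(407,126,79),bare=(406,185,76)).items(): print(n,px("wrist",(x*.64,y*.64),z,T).round(1))
for z in(0,): print('box bottom',px("top",(408*.64,177*.64),z),px("top",(540*.64,180*.64),z))
for z in(80,100,120,150,180): print(z,'box top edge top-cam',px("top",(408*.64,158*.64),z)[:2],'scene',px("scene",(295*.64,546*.64),z)[:2],px("scene",(465*.64,462*.64),z)[:2])
print(rel((617.5,-55.5,100),1.3),rel((617.5,-55.5,69.5),1.3))
E
```

```text
c1 [618.5 -53.1  79. ]
c2 [617.7 -23.6  79. ]
c4 [617.1  35.9  79. ]
bare [617.5   5.5  76. ]
box bottom [790.296  -36.3399   0.    ] [ 790.7781 -314.6268    0.    ]
80 box top edge top-cam [796.1683 -33.3296] scene [ 789.1602 -286.2347] [790.7099 -27.4364]
100 box top edge top-cam [787.0118 -32.7063] scene [ 796.2349 -286.8814] [797.7516 -33.5987]
120 box top edge top-cam [777.8553 -32.083 ] scene [ 803.3096 -287.5281] [804.7932 -39.761 ]
150 box top edge top-cam [764.1205 -31.148 ] scene [ 813.9217 -288.4981] [815.3558 -49.0044]
180 box top edge top-cam [750.3857 -30.213 ] scene [ 824.5338 -289.4682] [825.9183 -58.2478]
[array([ 0.0533,  0.002 , -0.0085]), array([ 0.07, -0.01,  0.06])] [array([ 0.0838,  0.0021, -0.0085]), array([ 0.07, -0.01,  0.06])]
```

```bash
python3 -m handwheel '0 0 0 0.03 0.0027 -0.0095 0.06;0 0 0 0.055 0.0027 -0.0095 0.06;0 0 0 0.07 0.0027 -0.0095 0.06;0 0 0 0.08 0.0027 -0.0095 0.06;0 0 0 0.0837 0.0027 -0.0095 0.06;0 0 0 0.0837 0.0027 -0.0095 0.06'
python3 -m handwheel '0 0 0 0 0 0 0.015;0 0 0 0 0 0 0.015;0 0 0 0 0 0 0.015;0 0 0 0 0 0 0.015;0 0 0 0 0 0 0.015;0 0 0 0 0 0 0.015;0 0 0 0 0 0 0.015;0 0 0 0 0 0 0.015' 12
python3 -m handwheel '0 0 0 -0.01 0 0 0.015;0 0 0 -0.02 0 0 0.015;0 0 0 -0.03 0 0 0.015;0 0 0 -0.05 0 0 0.015;0 0 0 -0.08 0 0 0.015;0 0 0 -0.08 0 0 0.015;0 0 0 -0.08 0 0 0.015'
python3 - <<'E'
from h import *
print(tool());print(rel((473,-157.6,100),85.1))
E
```

```text
time_s: 18.55
ee_pos: [618.3, -54.6, 69.5]
ee_rot: [-93.0, 89.9, 178.3]
force: [-0.1, -0.1, -0.4]
gripper_width: 60.2
time_s: 19.22
ee_pos: [618.7, -54.6, 70.6]
ee_rot: [70.4, 90.0, -18.3]
force: [-0.2, 0.1, 2.8]
gripper_width: 25.1
time_s: 19.8
ee_pos: [620.1, -54.8, 153.2]
ee_rot: [81.8, 89.7, -7.0]
force: [-0.1, -0.1, -0.8]
gripper_width: 24.9
[[  0.006    0.9997   0.0219 620.133 ]
 [ -0.0007   0.0219  -0.9998 -54.7541]
 [ -1.       0.0059   0.0009 153.2496]
 [  0.       0.       0.       1.    ]]
[array([ 0.0524, -0.1497,  0.0996]), array([-83.84,   0.29,  -0.24])]
```

```bash
python3 -m handwheel '-84 0 0 0.02 -0.148 0.0998 0.015;-84 0 0 0.03 -0.148 0.0998 0.015;-84 0 0 0.05 -0.148 0.0998 0.015;-84 0 0 0.05 -0.148 0.0998 0.015;-84 0 0 0.05 -0.148 0.0998 0.015;-84 0 0 0.05 -0.148 0.0998 0.015;-84 0 0 0.05 -0.148 0.0998 0.015;-84 0 0 0.05 -0.148 0.0998 0.015;-84 0 0 0.05 -0.148 0.0998 0.015;-84 0 0 0.05 -0.148 0.0998 0.015;-84 0 0 0.05 -0.148 0.0998 0.015;-84 0 0 0.05 -0.148 0.0998 0.015'
python3 -m handwheel '0 0 0 0 0 0 0.015;0 0 0 0 0 0 0.015;0 0 0 0 0 0 0.015'
python3 - <<'E'
from h import *
print(tool());print(rel((473,-157.6,14),85.1))
E
```

```text
time_s: 20.8
ee_pos: [472.2, -157.4, 99.6]
ee_rot: [167.9, 89.9, 163.5]
force: [-0.2, -0.2, 0.1]
gripper_width: 24.7
time_s: 21.05
ee_pos: [472.5, -157.5, 99.9]
ee_rot: [172.3, 90.0, 167.5]
force: [-0.4, -0.8, -0.9]
gripper_width: 24.9
[[  -0.0006    0.0847    0.9964  472.5171]
 [   0.0001    0.9964   -0.0847 -157.492 ]
 [  -1.        0.0001   -0.0006   99.8821]
 [   0.        0.        0.        1.    ]]
[array([ 0.0859, -0.0001,  0.0005]), array([ 0.04, -0.04, -0.  ])]
```

```bash
python3 -m handwheel '0 0 0 0.03 0 0 0.015;0 0 0 0.055 0 0 0.015;0 0 0 0.07 0 0 0.015;0 0 0 0.078 0 0 0.015;0 0 0 0.083 0 0 0.015;0 0 0 0.0855 0 0 0.015;0 0 0 0.0855 0 0 0.015'
python3 - <<'E'
from h import *
print(tool()[:3,3],env.state()["force"])
E
python3 -m handwheel '0 0 0 0 0 0 0.05;0 0 0 0 0 0 0.05;0 0 0 0 0 0 0.05;0 0 0 0 0 0 0.05;0 0 0 -0.01 0 0 0.05;0 0 0 -0.03 0 0 0.05;0 0 0 -0.06 0 0 0.05;0 0 0 -0.1 0 0 0.05;0 0 0 -0.11 0 0 0.05;0 0 0 -0.11 0 0 0.05;0 0 0 -0.11 0 0 0.05'
python3 - <<'E'
from h import *
print(tool()[:3,3]);print(rel((618,-24.8,124),1.3))
E
```

```text
time_s: 21.63
ee_pos: [473.2, -157.7, 14.9]
ee_rot: [-22.6, 90.0, -27.4]
force: [0.3, -0.5, -0.5]
gripper_width: 24.9
[ 473.1918 -157.7445   14.925 ] [ 0.2506 -0.4546 -0.4661]
time_s: 22.55
ee_pos: [472.7, -157.5, 125.1]
ee_rot: [-17.5, 89.9, -22.2]
force: [-0.2, 0.1, -0.1]
gripper_width: 49.9
[ 472.716  -157.5442  125.133 ]
[array([0.0012, 0.1443, 0.1338]), array([83.96,  0.07, -0.03])]
```

```bash
python3 -m handwheel '84 0 0 -0.01 0.144 0.134 0.06;84 0 0 -0.01 0.144 0.134 0.06;84 0 0 -0.01 0.144 0.134 0.06;84 0 0 -0.01 0.144 0.134 0.06;84 0 0 -0.01 0.144 0.134 0.06;84 0 0 -0.01 0.144 0.134 0.06;84 0 0 -0.01 0.144 0.134 0.06;84 0 0 -0.01 0.144 0.134 0.06;84 0 0 -0.01 0.144 0.134 0.06;84 0 0 -0.01 0.144 0.134 0.06;84 0 0 -0.01 0.144 0.134 0.06;84 0 0 -0.01 0.144 0.134 0.06'
python3 -m handwheel '0 0 0 0 0 0 0.06;0 0 0 0 0 0 0.06;0 0 0 0 0 0 0.06'
python3 - <<'E'
from h import *
print(tool());print(rel((618,-24.8,69.5),1.3))
E
```

```text
time_s: 23.55
ee_pos: [616.7, -25.0, 131.8]
ee_rot: [-93.2, 89.7, 177.7]
force: [-0.3, -0.0, 0.3]
gripper_width: 60.2
time_s: 23.8
ee_pos: [617.5, -25.1, 133.3]
ee_rot: [-92.8, 89.9, 178.6]
force: [0.9, -0.4, -0.1]
gripper_width: 60.1
[[ -0.0025   0.9997   0.0242 617.5468]
 [  0.0001   0.0242  -0.9997 -25.1097]
 [ -1.      -0.0025  -0.0001 133.26  ]
 [  0.       0.       0.       1.    ]]
[array([ 0.0638,  0.0006, -0.0003]), array([ 0.09, -0.01,  0.14])]
```

```bash
python3 -m handwheel '0 0 0 0.03 0.0005 0 0.06;0 0 0 0.048 0.0005 0 0.06;0 0 0 0.058 0.0005 0 0.06;0 0 0 0.064 0.0005 0 0.06;0 0 0 0.064 0.0005 0 0.06'
python3 -m handwheel '0 0 0 0 0 0 0.015;0 0 0 0 0 0 0.015;0 0 0 0 0 0 0.015;0 0 0 0 0 0 0.015;0 0 0 0 0 0 0.015;0 0 0 0 0 0 0.015;0 0 0 0 0 0 0.015;0 0 0 0 0 0 0.015' 12
python3 -m handwheel '0 0 0 -0.01 0 0 0.015;0 0 0 -0.02 0 0 0.015;0 0 0 -0.03 0 0 0.015;0 0 0 -0.05 0 0 0.015;0 0 0 -0.07 0 0 0.015;0 0 0 -0.07 0 0 0.015;0 0 0 -0.07 0 0 0.015;0 0 0 -0.07 0 0 0.015'
python3 - <<'E'
from h import *
print(rel((429.2,-153.8,90),85.1))
E
```

```text
time_s: 24.22
ee_pos: [618.1, -25.2, 69.3]
ee_rot: [-92.4, 89.9, 178.9]
force: [0.1, -0.5, 0.4]
gripper_width: 60.3
time_s: 24.88
ee_pos: [618.9, -25.1, 71.1]
ee_rot: [77.8, 90.0, -11.0]
force: [-1.3, 0.5, 3.0]
gripper_width: 24.8
time_s: 25.55
ee_pos: [618.3, -25.1, 140.4]
ee_rot: [-81.0, 90.0, -169.7]
force: [-0.1, 0.3, 0.3]
gripper_width: 24.9
[array([ 0.0505, -0.1919,  0.1245]), array([-83.84,  -0.02,   0.03])]
```

```bash
python3 -m handwheel '-84 0 0 0.01 -0.192 0.1245 0.015;-84 0 0 0.02 -0.192 0.1245 0.015;-84 0 0 0.03 -0.192 0.1245 0.015;-84 0 0 0.05 -0.192 0.1245 0.015;-84 0 0 0.05 -0.192 0.1245 0.015;-84 0 0 0.05 -0.192 0.1245 0.015;-84 0 0 0.05 -0.192 0.1245 0.015;-84 0 0 0.05 -0.192 0.1245 0.015;-84 0 0 0.05 -0.192 0.1245 0.015;-84 0 0 0.05 -0.192 0.1245 0.015;-84 0 0 0.05 -0.192 0.1245 0.015;-84 0 0 0.05 -0.192 0.1245 0.015'
python3 -m handwheel '0 0 0 0 0 0 0.015;0 0 0 0 0 0 0.015;0 0 0 0 0 0 0.015'
python3 - <<'E'
from h import *
print(tool());print(rel((429.2,-153.8,14.3),85.1))
E
```

```text
time_s: 26.55
ee_pos: [428.5, -153.5, 89.6]
ee_rot: [164.9, 89.9, 160.4]
force: [0.1, 0.3, -0.2]
gripper_width: 24.8
time_s: 26.8
ee_pos: [429.1, -153.7, 90.1]
ee_rot: [167.2, 89.9, 162.4]
force: [0.0, -1.0, -0.8]
gripper_width: 24.8
[[  -0.0012    0.0847    0.9964  429.0785]
 [   0.0004    0.9964   -0.0847 -153.6641]
 [  -1.        0.0003   -0.0012   90.0957]
 [   0.        0.        0.        1.    ]]
[array([ 0.0758, -0.0001,  0.0002]), array([ 0.04, -0.07, -0.02])]
```

```bash
python3 -m handwheel '0 0 0 0.03 0 0 0.015;0 0 0 0.05 0 0 0.015;0 0 0 0.063 0 0 0.015;0 0 0 0.07 0 0 0.015;0 0 0 0.074 0 0 0.015;0 0 0 0.0757 0 0 0.015;0 0 0 0.0757 0 0 0.015'
python3 -m handwheel '0 0 0 0 0 0 0.05;0 0 0 0 0 0 0.05;0 0 0 0 0 0 0.05;0 0 0 0 0 0 0.05;0 0 0 -0.01 0 0 0.05;0 0 0 -0.03 0 0 0.05;0 0 0 -0.06 0 0 0.05;0 0 0 -0.1 0 0 0.05;0 0 0 -0.12 0 0 0.05;0 0 0 -0.12 0 0 0.05;0 0 0 -0.12 0 0 0.05'
python3 - <<'E'
from h import *
print(tool()[:3,3]);print(rel((617.3,34.8,134),1.3))
E
```

```text
time_s: 27.38
ee_pos: [429.9, -154.0, 15.2]
ee_rot: [-21.5, 90.0, -26.3]
force: [0.1, 0.8, 0.1]
gripper_width: 24.9
time_s: 28.3
ee_pos: [430.1, -154.0, 136.0]
ee_rot: [-17.2, 89.8, -21.9]
force: [-0.2, 0.9, -1.2]
gripper_width: 49.7
[ 430.0666 -154.0314  135.9916]
[array([0.0023, 0.2037, 0.171 ]), array([83.95,  0.18, -0.08])]
```

```bash
python3 -m handwheel '84 0 0 0 0.204 0.171 0.06;84 0 0 0 0.204 0.171 0.06;84 0 0 0 0.204 0.171 0.06;84 0 0 0 0.204 0.171 0.06;84 0 0 0 0.204 0.171 0.06;84 0 0 0 0.204 0.171 0.06;84 0 0 0 0.204 0.171 0.06;84 0 0 0 0.204 0.171 0.06;84 0 0 0 0.204 0.171 0.06;84 0 0 0 0.204 0.171 0.06;84 0 0 0 0.204 0.171 0.06;84 0 0 0 0.204 0.171 0.06'
python3 -m handwheel '0 0 0 0 0 0 0.06;0 0 0 0 0 0 0.06;0 0 0 0 0 0 0.06'
python3 - <<'E'
from h import *
print(tool());print(rel((617.3,34.8,69.5),1.3))
E
```

```text
time_s: 29.3
ee_pos: [615.5, 35.4, 132.3]
ee_rot: [-87.3, 89.7, -176.3]
force: [0.3, 0.7, 0.2]
gripper_width: 59.8
time_s: 29.55
ee_pos: [616.2, 35.3, 133.7]
ee_rot: [-86.0, 89.9, -174.6]
force: [0.2, -0.7, -0.2]
gripper_width: 59.8
[[ -0.0022   0.9997   0.0245 616.1641]
 [ -0.0002   0.0245  -0.9997  35.2781]
 [ -1.      -0.0022   0.0002 133.683 ]
 [  0.       0.       0.       1.    ]]
[array([0.0642, 0.0013, 0.0005]), array([0.11, 0.01, 0.13])]
```

```bash
python3 -m handwheel '0 0 0 0.03 0.001 0 0.06;0 0 0 0.048 0.001 0 0.06;0 0 0 0.058 0.001 0 0.06;0 0 0 0.064 0.001 0 0.06;0 0 0 0.064 0.001 0 0.06'
python3 -m handwheel '0 0 0 0 0 0 0.015;0 0 0 0 0 0 0.015;0 0 0 0 0 0 0.015;0 0 0 0 0 0 0.015;0 0 0 0 0 0 0.015;0 0 0 0 0 0 0.015;0 0 0 0 0 0 0.015;0 0 0 0 0 0 0.015' 12
python3 -m handwheel '0 0 0 -0.01 0 0 0.015;0 0 0 -0.02 0 0 0.015;0 0 0 -0.03 0 0 0.015;0 0 0 -0.05 0 0 0.015;0 0 0 -0.07 0 0 0.015;0 0 0 -0.07 0 0 0.015;0 0 0 -0.07 0 0 0.015;0 0 0 -0.07 0 0 0.015'
python3 - <<'E'
from h import *
print(rel((424.1,-213.6,90),85.1))
E
```

```text
time_s: 29.97
ee_pos: [617.1, 35.3, 69.6]
ee_rot: [-87.5, 89.9, -176.2]
force: [-0.4, -0.4, -0.5]
gripper_width: 60.2
time_s: 30.63
ee_pos: [618.0, 35.3, 71.4]
ee_rot: [80.8, 90.0, -7.9]
force: [0.4, -0.3, 3.3]
gripper_width: 24.7
time_s: 31.3
ee_pos: [617.4, 35.3, 140.7]
ee_rot: [-78.2, 90.0, -167.0]
force: [0.3, 0.4, -1.1]
gripper_width: 24.7
[array([ 0.0508, -0.1987,  0.2446]), array([-83.84,  -0.02,   0.03])]
```

```bash
python3 -m handwheel '-84 0 0 0 -0.199 0.245 0.015;-84 0 0 0 -0.199 0.245 0.015;-84 0 0 0 -0.199 0.245 0.015;-84 0 0 0 -0.199 0.245 0.015;-84 0 0 0 -0.199 0.245 0.015;-84 0 0 0 -0.199 0.245 0.015;-84 0 0 0 -0.199 0.245 0.015;-84 0 0 0 -0.199 0.245 0.015;-84 0 0 0.02 -0.199 0.245 0.015;-84 0 0 0.04 -0.199 0.245 0.015;-84 0 0 0.05 -0.199 0.245 0.015;-84 0 0 0.05 -0.199 0.245 0.015'
python3 -m handwheel '0 0 0 0 0 0 0.015;0 0 0 0 0 0 0.015;0 0 0 0 0 0 0.015'
python3 - <<'E'
from h import *
print(tool());print(rel((424.1,-213.6,14.3),85.1))
E
```

```text
time_s: 32.3
ee_pos: [421.4, -213.0, 87.7]
ee_rot: [157.7, 89.6, 151.8]
force: [-0.1, -0.6, 0.6]
gripper_width: 24.9
time_s: 32.55
ee_pos: [424.2, -213.9, 90.8]
ee_rot: [166.1, 90.0, 159.7]
force: [0.0, -0.1, -0.4]
gripper_width: 24.5
[[  -0.0002    0.1108    0.9938  424.2215]
 [   0.0001    0.9938   -0.1108 -213.8559]
 [  -1.        0.       -0.0002   90.7825]
 [   0.        0.        0.        1.    ]]
[array([ 0.0765,  0.0002, -0.0001]), array([-1.46, -0.01, -0.  ])]
```

After releasing, I hover at (470,-205,170) so the wrist camera can check the holder.

```bash
python3 -m handwheel '-1.5 0 0 0.03 0 0 0.015;-1.5 0 0 0.05 0 0 0.015;-1.5 0 0 0.063 0 0 0.015;-1.5 0 0 0.07 0 0 0.015;-1.5 0 0 0.074 0 0 0.015;-1.5 0 0 0.0762 0 0 0.015;-1.5 0 0 0.0762 0 0 0.015'
python3 -m handwheel '0 0 0 0 0 0 0.05;0 0 0 0 0 0 0.05;0 0 0 0 0 0 0.05;0 0 0 0 0 0 0.05;0 0 0 -0.01 0 0 0.05;0 0 0 -0.03 0 0 0.05;0 0 0 -0.06 0 0 0.05;0 0 0 -0.1 0 0.01 0.05;0 0 0 -0.13 0 0.03 0.05;0 0 0 -0.155 0 0.05 0.05;0 0 0 -0.155 0 0.06 0.05;0 0 0 -0.155 0 0.06 0.05'
python3 -m handwheel '0 0 0 0 0 0 0.05;0 0 0 0 0 0 0.05'
python3 - <<'E'
from h import *
T=wristT();np.save("w7.npy",T);snap("wrist","w7");print(tool())
E
```

```text
time_s: 33.13
ee_pos: [424.7, -214.2, 15.2]
ee_rot: [-27.0, 89.9, -31.8]
force: [0.3, 0.1, 0.0]
gripper_width: 24.9
time_s: 34.13
ee_pos: [486.7, -219.5, 171.2]
ee_rot: [-18.8, 89.7, -23.5]
force: [0.3, 0.2, -0.2]
gripper_width: 50.1
time_s: 34.3
ee_pos: [482.1, -218.2, 168.0]
ee_rot: [162.6, 89.7, 157.8]
force: [-0.8, -0.9, -0.4]
gripper_width: 49.5
[[  -0.0039    0.0825    0.9966  482.1394]
 [   0.0017    0.9966   -0.0825 -218.2506]
 [  -1.        0.0013   -0.004   168.0803]
 [   0.        0.        0.        1.    ]]
```

View pics/w7.png

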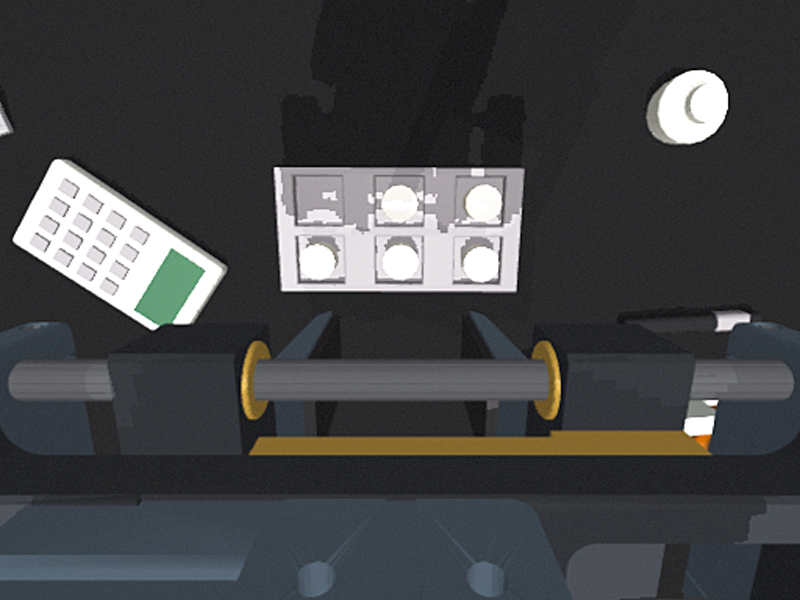

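All five caps lie flat in separate pockets, at (318,262), (400,259), (481,261), (400,203) and (483,203). Now I work out the numbers and go for the lever.

```bash
python3 - <<'E'
from h import *
T=np.load("w7.npy")
C=np.array([px("wrist",(x*.64,y*.64),11,T)[:2] for x,y in [(275,168),(524,168),(517,292),(281,292)]]);c=C.mean(0)
a=np.radians(-4.9);M=np.array([[np.cos(a),np.sin(a)],[-np.sin(a),np.cos(a)]])
for x,y in [(318,262),(400,259),(481,261),(400,203),(483,203)]: print((M@(px("wrist",(x*.64,y*.64),23,T)[:2]-c)).round(1))
print(env.state()["ee_pos"],rel((528,-118.5,130),1.2))
E
```

```text
[ 21.1 -59.9]
[18.7  0.5]
[20.  60.3]
[-21.7   0.4]
[-21.9  59.8]
[ 482.1394 -218.2506  168.0803] [array([0.0381, 0.1031, 0.0376]), array([84.07, -0.25,  0.11])]
```

```bash
python3 -m handwheel '84 0 0 0 0.103 0.0376 0;84 0 0 0 0.103 0.0376 0;84 0 0 0 0.103 0.0376 0;84 0 0 0 0.103 0.0376 0;84 0 0 0 0.103 0.0376 0;84 0 0 0 0.103 0.0376 0;84 0 0 0 0.103 0.0376 0;84 0 0 0 0.103 0.0376 0;84 0 0 0 0.103 0.0376 0;84 0 0 0.038 0.103 0.0376 0;84 0 0 0.038 0.103 0.0376 0;84 0 0 0.038 0.103 0.0376 0' 20
python3 -m handwheel '0 0 0 0.02 0 0 0;0 0 0 0.03 0 0 0;0 0 0 0.03 0 0 0;0 0 0 0.03 0 0 0'
python3 - <<'E'
from h import *
print(tool(),env.state()["gripper_width"]);print(rel((528,-118.5,76),1.2),rel((625,-118.5,76)))
E
```

```text
time_s: 35.35
ee_pos: [526.8, -118.9, 128.6]
ee_rot: [-103.7, 89.6, 167.2]
force: [0.2, -0.2, 1.0]
gripper_width: 0.3
time_s: 35.68
ee_pos: [528.8, -119.2, 100.7]
ee_rot: [-103.2, 89.8, 168.0]
force: [0.9, -0.2, -0.1]
gripper_width: 0.6
[[  -0.0029    0.9997    0.0223  528.8025]
 [   0.0006    0.0223   -0.9998 -119.2221]
 [  -1.       -0.0029   -0.0007  100.744 ]
 [   0.        0.        0.        1.    ]] 0.5690775868321819
[array([ 0.0247, -0.0007, -0.0007]), array([ 0.08, -0.04,  0.17])] [array([0.0245, 0.0963, 0.0014])]
```

```bash
python3 -m handwheel '0 0 0 0.024 0 0 0;0 0 0 0.024 0.015 0 0;0 0 0 0.024 0.03 0 0;0 0 0 0.024 0.045 0 0;0 0 0 0.024 0.055 0 0;0 0 0 0.024 0.065 0 0;0 0 0 0.024 0.072 0.001 0;0 0 0 0.024 0.078 0.001 0;0 0 0 0.024 0.084 0.001 0;0 0 0 0.024 0.088 0.001 0;0 0 0 0.024 0.088 0.001 0'
python3 - <<'E'
from h import *
print(tool()[:3,3],env.state()["force"])
E
```

```text
time_s: 36.6
ee_pos: [618.7, -118.4, 77.5]
ee_rot: [79.2, 90.0, -9.5]
force: [-0.1, 0.2, 0.3]
gripper_width: 0.0
[ 618.7266 -118.4082   77.5097] [-0.0987  0.204   0.315 ]
```

```bash
python3 -m handwheel '0 0 0 0 0.003 0 0;0 0 0 0 0.005 0 0;0 0 0 0 0.005 0 0'
python3 -m handwheel '0 0 0 0 0.002 0 0;0 0 0 0 0.004 0 0;0 0 0 0 0.004 0 0'
python3 - <<'E'
from h import *
snap("top","top4",(145,140,355,250),(798,418)); print(env.state()["force"])
E
```

```text
time_s: 36.85
ee_pos: [623.1, -118.2, 77.6]
ee_rot: [-113.2, 90.0, 158.1]
force: [-0.4, -0.1, -0.7]
gripper_width: 0.3
time_s: 37.1
ee_pos: [625.5, -118.2, 77.5]
ee_rot: [-92.3, 89.8, 178.9]
force: [-4.9, -0.0, 1.4]
gripper_width: 0.8
[-4.7918 -0.1108  1.3506]
```

View pics/top4.png

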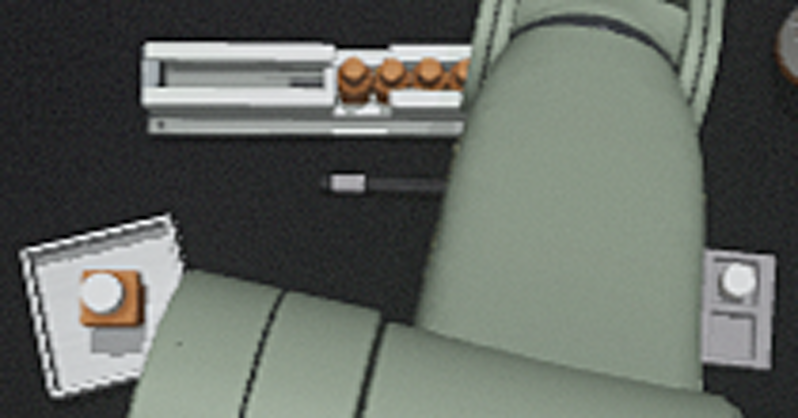

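A steady 4.8 N resists at TCP x of about 625.5, so the lever is against its end stop. I'll back off and retreat to check.

```bash
python3 -m handwheel '0 0 0 0 -0.02 0 0;0 0 0 0 -0.05 0 0;0 0 0 0 -0.08 0 0;0 0 0 -0.03 -0.11 0 0;0 0 0 -0.07 -0.14 0 0;0 0 0 -0.1 -0.17 0.03 0;0 0 0 -0.12 -0.19 0.07 0;0 0 0 -0.12 -0.2 0.11 0;0 0 0 -0.12 -0.2 0.15 0;0 0 0 -0.12 -0.2 0.19 0;0 0 0 -0.12 -0.2 0.2 0;0 0 0 -0.12 -0.2 0.2 0'
python3 -m handwheel '0 0 0 0 0 0 0;0 0 0 0 0 0 0;0 0 0 0 0 0 0'
python3 - <<'E'
from h import *
snap("top","top5",(145,140,355,250),(798,418)); snap("scene","sc5",(120,120,400,300),(784,504)); print(env.state()["ee_pos"])
E
```

```text
time_s: 38.15
ee_pos: [432.5, -328.3, 198.4]
ee_rot: [37.6, 89.6, -51.4]
force: [0.1, 0.5, 0.6]
gripper_width: 0.4
time_s: 38.4
ee_pos: [431.8, -321.4, 197.8]
ee_rot: [110.4, 90.0, 21.7]
force: [0.4, 0.2, -0.1]
gripper_width: 0.4
[ 431.8052 -321.3809  197.8765]
```

View pics/sc5.png

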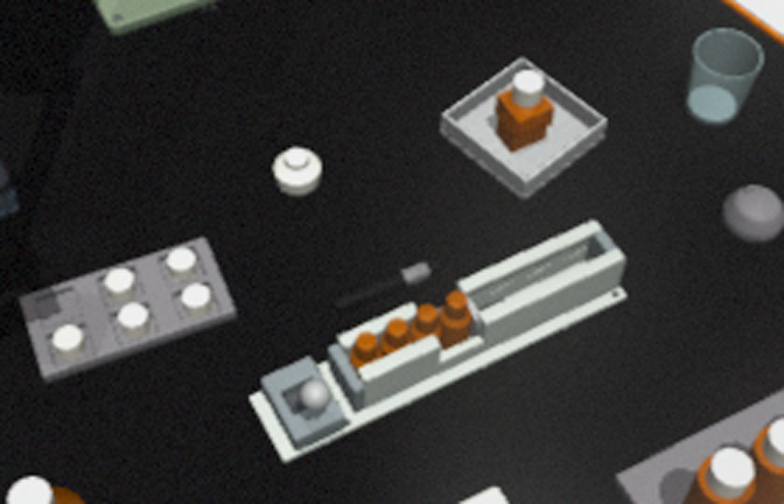

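View pics/top5.png

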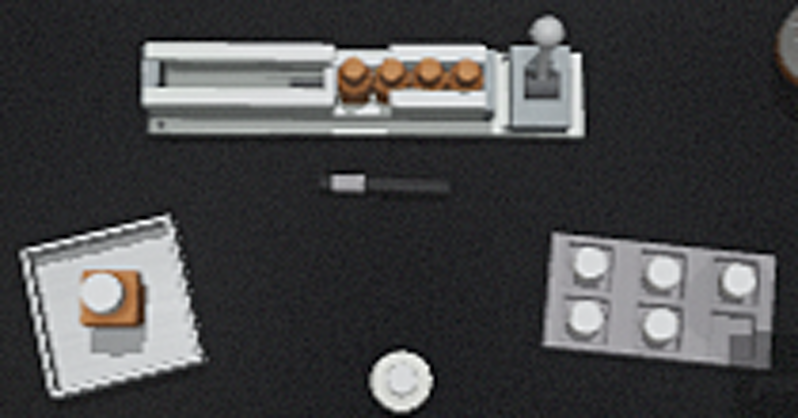

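The knob has swung to the far side, at (548,30) in the top view. Four bare vials stand at the stop, five caps are in pockets, and the bottle is upright in the tray. I'll check the knob numerically, then hand in.

```bash
python3 - <<'E'
from h import *
P=px("top",(145+548/3.8,140+30/3.8),80.7)
S=px("scene",(120+314/2.8,120+393/2.8),80.7)
print(P,S)
for q in (P,S): print("lever approx", np.arcsin(np.clip((q[0]-619.8)/60,-1,1))+.5)
if P[0]>643 or S[0]>643: print(env.job_done(), env.state()["time_s"])
E
```

```text
[ 648.3456 -119.3818   80.7   ] [ 645.2877 -116.8203   80.7   ]
lever approx 0.9958281625020882
lever approx 0.9387347653434678
the job is handed in; nothing more can be done
the job is handed in; nothing more can be done
```

I finished the job and handed it in after about 38 s on the robot's clock; no verdict came back.

- **Bottle and row:** I lifted the jammed bottle out and stood it in the reject tray. The last views show it upright there. Vial 1's cap then measured y = -56 mm, which matches the row being at the stop.
- **Caps:** Five were present: those on vials 1, 2 and 4, and both strays. Vial 3 was bare, and neither stray had been knocked aside. All five lie flat in separate pockets, within about 3.3 mm of centre (limit 6 mm).
- **Vials:** All four vials still stand in the channel.
- **Lever:** It was pushed until it met steady resistance of 4.8 N. The two cameras then put it at about 1.00 and 0.94 rad (limit 0.85).
- **Everything else:** The bystanders in view looked undisturbed, and the arm ended well clear of the bench.

**Disagreements:** No check failed, but the camera positions differed from each other by a few millimetres in places, such as 644 to 447 mm across readings of the holder and strays, so I averaged them. I looked at 15 pictures, one over the budget of 14.

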